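# Nest the two probe brackets in their transport tray and lock it

### The job

Pack the blue and the gold L-shaped bracket into the grey transport tray so that they nest into each other and both lie flat on its floor (they fit in only one way: the blue bracket's notched corner goes round the block in the tray's corner). Then slide the red-knobbed lock plate fully home over them. Leave the blue meter, the calculator and the tape roll where they are.

Things in the scene. Friction and masses are not known exactly. Their poses are not given: they have to be found in the camera images.
- tray: Grey tray, fixed. Origin: pocket centre, at worktop height. Pocket 94 mm along x, 164 along y; floor 6 mm, wall tops 22 mm above the worktop; walls 14 mm thick, inner top edges bevelled 4 mm. A block 18 x 18 mm, as high as the walls, fills the pocket corner at x -47, y +82. The lock's bed lies outside the -x wall, round y -40, out to x -113. +x points away from the robot, within 0.3 rad.
- blue_grip (a point): Blue L bracket, loose, 0.2 to 0.4 kg, flat plate 14 mm thick. Point in its upright lug, 36 mm over the underside (height 0.036 on the worktop). Lug: 14 mm thick along y, 32 mm wide along x, top 56 mm over the underside; grip across y, tips above the plate. Plate from here (mm): x -38 to 6, y -75 to 26, joined with x -20 to 52, y -15 to 44; notch at x -38, y 44. Starts left or right of the tray, yaw within 0.9 rad.
- gold_grip (a point): Gold L bracket, loose, 0.17 to 0.33 kg, flat plate 14 mm thick. Point in its upright lug, 36 mm over the underside (height 0.036 on the worktop). Lug: 14 mm thick along y, 28 mm wide along x, top 56 mm over the underside; grip across y, tips above the plate. Plate from here (mm): x -14 to 30, y -34 to 65, joined with x -60 to 30, y -34 to 5. Starts left or right of the tray, yaw within 0.9 rad.
- blue_seat (a point): Point fixed in the tray, 42 mm above the worktop: where blue_grip comes to lie, with its axes the same way round, when the blue bracket is seated. Clearance to walls, block and gold bracket is then 2 mm all round; the plates' lower edges are bevelled 3 mm to lead in. The bracket's centre of mass is within 9 mm of its lug.
- gold_seat (a point): Point fixed in the tray, 42 mm above the worktop: where gold_grip comes to lie, with its axes the same way round, when the gold bracket is seated. Clearance 2 mm all round, lower edges bevelled 3 mm. The two seats are 82 mm apart along the tray's y. Centre of mass within 9 mm of its lug. Either bracket may go in first.
- lock_grip (a point): In the red knob of the lock plate, 50 mm above the worktop, axes as the tray's. Knob: 16 mm thick along y, 26 along x, from 27.5 to 66.5 mm height, on a steel plate 60 mm wide (y) whose front edge is 29 mm ahead (+x) of this point, underside at 22.5 mm height. Guides beside it reach 29.5 mm height. Closes along the tray's +x; friction about 1.5 N, stays where it is left.
- lock (a joint): Travel of the lock plate in m: 0 fully open, 0.032 fully home at its end stop. It then reaches 22 mm over the near edges of both seated brackets, 2.5 mm above them; a bracket that is not down blocks it. Starts at 0 to 0.006.
- process_meter: Blue handheld meter standing on its leg, 163 x 78 x 122 mm, loose, behind the tray to the right; leave alone. Origin under its centre.
- calculator: Desk calculator lying flat, 118 x 74 x 12 mm, loose, far left; leave alone. Origin under its centre.
- tape: Roll of beige tape lying flat, 94 mm across, 25 mm high, loose, far left; leave alone. Origin under its centre.

How it is judged:
By the outcome, as a careful person would: the job done as asked, in the order asked, and still so for the second after the job is handed in, with the robot touching nothing.
It also fails if it takes over 67 s, if anything falls off the work surface, if the arm or the gripper's body presses on something with over 40 N, if the wrist force passes 120 N, or if a joint passes its speed limit or range.

### The arm

A 7-joint arm with a two-finger parallel gripper is mounted at the origin on a cart in front of the work surface, level with it; the furniture and walls round the work are solid. World frame = base frame: x ahead of the robot, y to its left, z up, the work surface at z = 0. Lengths are in mm, angles in rad, forces in N, time in s.
With the tool pointing down it reaches from about 400 to 875 mm from the base axis. Payload 4.4 kg.
Tool frame: the origin (TCP) lies at the very end of the fingers, on their centre line; the grasp point (between the pads) lies 19 mm behind it; z points along the fingers, y is the line along which they close (so a half turn about z gives the same grasp; the last joint's range is limited). The gripper opens to 85 mm and grips with 20 to 120 N. Pads are 22 mm wide; open, the fingers measure 114 mm over their backs; the gripper's body (76 mm by 85 mm) begins 54 mm behind the grasp point. The pads swing forward as they close: fully open they stand 13 mm farther back than shut.
Start: joints at [-1.356, 0.628, 0.038, 1.517, -0.027, 0.996, -0.02], TCP at [180.106, 624.563, 231.313] pointing down, gripper open.
Joint ranges: [-3.06, 3.06], [-0.37, 2.12], [-1.25, 1.32], [0.18, 2.47], [-1.1, 4.24], [0.23, 1.98], [-2.94, 2.94]. Speed limits (rad/s): [2.57, 2.57, 3.14, 3.14, 3.14, 3.14, 3.14].

### API

Orientations are given as [roll, pitch, yaw] about the fixed x, y, z axes, in that order (R = Rz(yaw) Ry(pitch) Rx(roll)).
In Python, from cell import sensors, get_image, camera_params, order gives the robot as it stands.
- The arm moves only by the shell command python3 -m inch 'ROWS' [OPENING]. ROWS is JSON, a list that holds one entry, the list of rows, each a list of 4 numbers: the shift along the tool's x, y, z in cm, then the turn about the tool's z in degrees. A call has 1 to 8 rows; each row is the pose to reach, as a shift and turn from the pose commanded when the call began, along the tool's axes at that moment; what a row does not reach only later rows make up. A row lasts 1/12 s, in which the tool goes at most 41.7 mm and 7.16 degrees, less where a joint would pass 70% of its speed; a pose out of reach is approached as far as the arm can. A call with a gripper value outside its range is refused whole. OPENING is the finger opening in cm, from 0 to 8.54, set as the call begins (- or left out, the last holds). The fingers move at their own pace and stop on an object; the grip force is fixed at half the most. Time passes only in rows, so rows that repeat a pose let the fingers close. It gives the time, the measured TCP pose, the force, the opening and the grip force at its end, in the units of the state.
- sensors.read_state(): the state, without advancing time (a new reading comes with each control period).
- get_image(name): name is "scene" or "top"; returns the picture (400x640x3 uint8, blue, green, red); there is no depth.
- camera_params(name): a dict with "mtx" (3x3 intrinsics, pixels), "rvec" (rotation vector, rad) and "tvec" (3), from world to camera coordinates, as OpenCV has them. Camera axes: x right, y down, z forward; pixel columns grow to the right and rows downward; lengths in mm; the calibration is good to about 2 mm. A picture is of the moment at which its call begins. camera_params takes no time and is no camera call.
- order.finish_job(): hands the job in; it is judged then, once.
The state is a dict: "clock": time; "qpos": joint angles; "qd": joint speeds; "tau": joint torques, N m; "eef_pos": TCP position; "tool_rot": TCP orientation; "force": force on the tool from outside, world axes, zero at the start; "torque": the same for the moment, N m; "width": finger opening in mm; "gripper_force": force on a finger pad.
Only numpy, scipy, OpenCV 4.12 (cv2) and the standard library are available. Lean on these libraries where they do the work, as an engineer would, in place of code of your own. Each camera call takes 0.05 s, during which the arm holds its last target. There are 200 camera calls.

## Working session

There is one attempt and no reset: what is moved stays moved. The work goes in short steps, Python scripts to look and compute and a shell command to move; the robot and the scene stay as the last step left them, time stands still between calls to the robot, and variables do not carry over. Pictures are saved under pics/ and viewed, at most 10 in all, crops included, and the job is handed in when it is done.

```bash
mkdir -p pics; ls
python3 - <<'E'
from cell import sensors,get_image,camera_params
import cv2
for n in("scene","top"):
    im=get_image(n);cv2.imwrite(f"pics/{n}0.png",im);p=camera_params(n);print(n,p)
s=sensors.read_state();print(s)
E
```

```text
pics
scene {'mtx': array([[515.37396162,   0.        , 328.99788732],
       [  0.        , 515.37396162, 205.98742312],
       [  0.        ,   0.        ,   1.        ]]), 'rvec': array([ 1.86631298, -0.84251854,  0.56369272]), 'tvec': array([-294.5142511 ,  266.73891083, 1161.85287597])}
top {'mtx': array([[377.69984697,   0.        , 317.03348859],
       [  0.        , 377.69984697, 199.29253747],
       [  0.        ,   0.        ,   1.        ]]), 'rvec': array([ 2.08863804, -2.15300325,  0.19193321]), 'tvec': array([ 113.72020288,  582.02505063, 1254.24715761])}
{'clock': 0.1, 'qpos': array([-1.35580134,  0.62921102,  0.03840736,  1.518279  , -0.02700124,
        0.99633956, -0.02003907]), 'qd': array([-0.00040742, -0.00102228, -0.00108552, -0.00229527,  0.00014618,
        0.00165843, -0.00116363]), 'tau': array([ 2.15457061e-03, -5.64532006e+01,  1.23022892e+00, -1.93969309e+01,
        1.12469608e-02,  5.51918245e-03, -4.04276676e-06]), 'eef_pos': array([179.9174732 , 624.00378366, 230.50447955]), 'tool_rot': array([-3.13987217e+00, -7.28262062e-06,  2.86078792e+00]), 'force': array([ 0.63151161, -0.03984277, -0.66894226]), 'torque': array([0.00408759, 0.01513515, 0.0779435 ]), 'gripper_force': 0.0, 'width': 85.34498132292}
```

View pics/scene0.png

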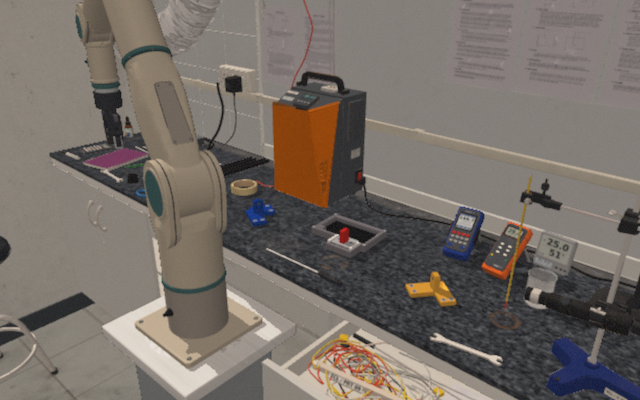

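View pics/top0.png

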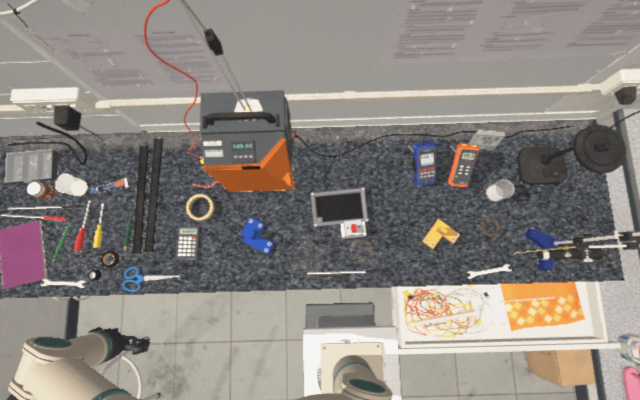

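The scene picture shows blue bracket (260,212), tray (349,234), red knob (344,236), gold bracket (433,290). In the top view they are blue (257,236), tray (340,207), knob (353,228), gold (440,234), with the arm clear on the left.

```bash
cat > h.py <<'E'
import numpy as np,cv2
from cell import sensors,get_image,camera_params
def P(n):
    p=camera_params(n);return p["mtx"],cv2.Rodrigues(p["rvec"])[0],np.array(p["tvec"],float).reshape(3)
def ray(n,uv):
    K,R,t=P(n);uv=np.atleast_2d(uv).astype(float)
    d=(R.T@np.linalg.inv(K)@np.c_[uv,np.ones(len(uv))].T).T
    return -R.T@t,d
def plane(n,uv,z):
    c,d=ray(n,uv);return c+d*((z-c[2])/d[:,2])[:,None]
def proj(n,X):
    p=camera_params(n);return cv2.projectPoints(np.atleast_2d(X).astype(float),p["rvec"],np.array(p["tvec"],float),p["mtx"],None)[0][:,0]
def rectify(n,im,z,x0,x1,y0,y1,s=4):
    "metric view of plane z: up=+x, left=+y, s px per mm-ish"
    W=int((y1-y0)*s);H=int((x1-x0)*s)
    q=np.array([[x1,y1,z],[x1,y0,z],[x0,y0,z],[x0,y1,z]],float)
    M=cv2.getPerspectiveTransform(proj(n,q).astype(np.float32),np.float32([[0,0],[W,0],[W,H],[0,H]]))
    return cv2.warpPerspective(im,M,(W,H),flags=cv2.INTER_CUBIC)
E
python3 - <<'E'
from h import *
im=cv2.imread("pics/top0.png");sc=cv2.imread("pics/scene0.png")
for nm,uv in(("blue",(257,236)),("gold",(440,234)),("tray",(340,207)),("knob",(353,228))):print(nm,plane("top",uv,14)[0].round(),)
print(plane("scene",[(260,212),(433,290),(349,234)],14).round())
def up(n,a,r,s): 
    return cv2.resize(a[r[1]:r[3],r[0]:r[2]],None,fx=s,fy=s,interpolation=cv2.INTER_CUBIC)
row1=np.hstack([up("t",im,(237,213,281,259),6),up("t",im,(304,180,374,226+0),6)[:276],up("t",im,(417,213,463,259),6)[:, :116]])
a=up("",im,(237,213,281,263),6);b=up("",im,(305,185,373,243),6);c=up("",im,(417,213,463,263),6)
d=up("",sc,(238,190,282,230),6);e=up("",sc,(303,208,393,262),4);f=up("",sc,(398,262,464,312),4)
H1=max(x.shape[0] for x in(a,c,d,f,b,e))
pad=lambda x,h,w:cv2.copyMakeBorder(x,0,max(0,h-x.shape[0]),0,max(0,w-x.shape[1]),cv2.BORDER_CONSTANT)[:h,:w]
r1=np.hstack([pad(a,300,264),pad(b,300,408)[:, :408]]);r1=pad(r1,348,672)
r1=np.hstack([pad(a,348,264),pad(b,348,408)]);
cv2.imwrite("pics/c1.png",np.vstack([r1,pad(np.hstack([pad(d,240,264),pad(e,240,360)]),240,672)]))
cv2.imwrite("pics/c2.png",np.hstack([pad(c,300,276),pad(f,300,264)]))
E
```

```text
blue [468. 311.  14.]
gold [ 456. -331.   14.]
tray [562.  15.  14.]
knob [486. -27.  14.]
[[ 474.  314.   14.]
 [ 460. -333.   14.]
 [ 550.    7.   14.]]
```

View pics/c1.png

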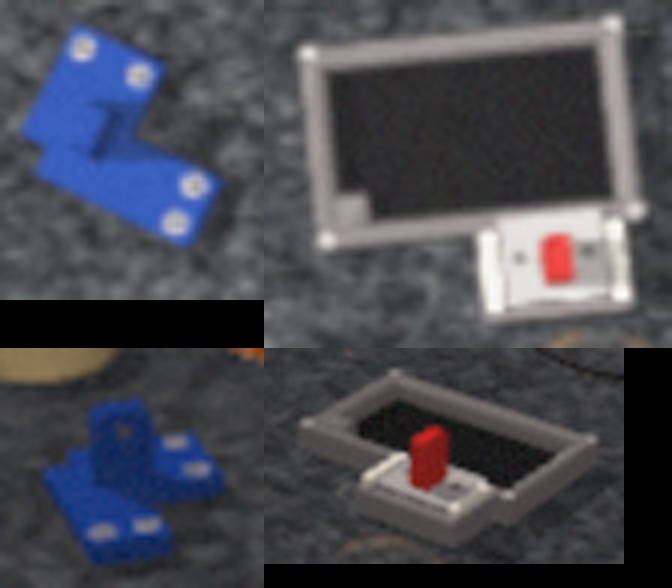

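View pics/c2.png

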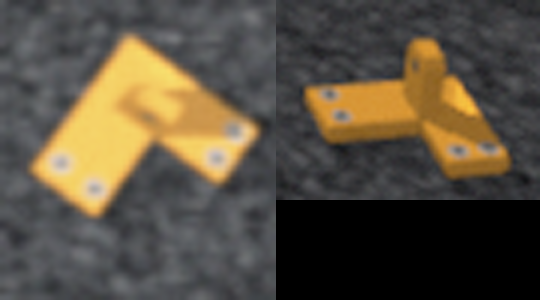

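The crops show all plate corners, the tray's outer corners and the red knob clearly. I'll fit the rigid shapes to these corners on the correct plane heights and check the residuals.

```bash
cat >> h.py <<'E'
def fit2(L,W):
    "yaw, origin, rms for W=R L+o ; also free scale"
    L=np.array(L,float);W=np.array(W,float)[:,:2];l=L-L.mean(0);w=W-W.mean(0)
    a=np.arctan2((l[:,0]*w[:,1]-l[:,1]*w[:,0]).sum(),(l*w).sum());R=np.array([[np.cos(a),-np.sin(a)],[np.sin(a),np.cos(a)]])
    s=((l@R.T)*w).sum()/(l*l).sum();o=W.mean(0)-R@L.mean(0);r=w-l@R.T
    return a,o,r,s
def px(X,off,s=6): return (np.array(X)+.5)/s-.5+np.array(off)
BL=[(6,-75),(-38,-75),(6,-15),(52,-15),(52,44),(-20,44),(-20,26),(-38,26)]
GL=[(30,-34),(30,65),(-14,65),(-14,5),(-60,5),(-60,-34)]
TL=[(61,96),(61,-96),(-61,-96),(-61,96)]
E
python3 - <<'E'
from h import *
def rep(n,L,W):
    a,o,r,s=fit2(L,W);print(n,"yaw %.3f"%a,o.round(1),"scale %.3f"%s);print(r.round(1).tolist())
for n in("top","scene"):print(n,ray(n,[(0,0)])[0].round())
B=px([(220,180),(188,246),(135,143),(165,66),(78,25),(22,135),(47,147),(35,173)],(237,213))
G=px([(128,33),(30,167),(97,217),(155,140),(220,187),(262,128)],(417,213))
off=np.array((305,185))
T=px(np.array([(304,49),(617,18),(641,211),(324,244)])-(264,0),off)
rep("B",BL,plane("top",B,14));rep("G",GL,plane("top",G,14));rep("T",TL,plane("top",T,22))
# scene: tray crop scale 4 offset(303,208), at (264,348)
Ts=px(np.array([(303,425),(393,372),(594,438),(508,499)])-(264,348),(303,208),4)
rep("Ts",[(-61,96),(61,96),(61,-96),(-61,-96)],plane("scene",Ts,22))
# knob top from two views (z=66.5): centroid of red
for n in("top","scene"):
    im=cv2.imread(f"pics/{n}0.png");h=cv2.cvtColor(im,cv2.COLOR_BGR2HSV)
    m=((h[...,0]<6)|(h[...,0]>174))&(h[...,1]>150)&(h[...,2]>90)
    c={"top":(353,228),"scene":(344,236)}[n];k=np.zeros_like(m);k[c[1]-20:c[1]+20,c[0]-20:c[0]+20]=1;m&=k
    v,u=np.nonzero(m);print(n,len(u),u.min(),u.max(),v.min(),v.max(),plane(n,[(u.mean(),v.mean())],47)[0].round(1))
E
```

```text
top [ 343.   92. 1341.]
scene [-532. -829.  733.]
B yaw -0.471 [471.5 322.2] scale 0.987
[[0.5, 1.4], [2.1, 0.4], [-3.6, -2.4], [0.3, 0.7], [-0.5, -0.4], [-0.4, -0.4], [0.2, 0.9], [1.3, -0.3]]
G yaw 0.876 [ 464.6 -331.4] scale 1.024
[[2.2, 1.3], [1.4, 1.8], [-0.4, -0.8], [-3.0, 0.0], [-1.9, 0.2], [1.6, -2.6]]
T yaw 0.071 [564.1  18.5] scale 0.969
[[-2.3, -2.6], [-3.0, 2.2], [2.7, 2.9], [2.6, -2.5]]
Ts yaw 0.079 [565.   20.6] scale 0.968
[[2.3, -3.5], [-1.6, -3.0], [-1.6, 3.2], [0.8, 3.3]]
top 25 352 355 225 231 [482.9 -26.   47. ]
scene 121 340 348 227 242 [487.7 -23.4  47. ]
```

Run:
```python
from h import *
def T(a,o,L,z): 
    R=np.array([[np.cos(a),-np.sin(a)],[np.sin(a),np.cos(a)]]);return np.c_[np.array(L)@R.T+o,np.full(len(L),z)]
B=px([(220,180),(188,246),(165,66),(78,25),(22,135),(47,147),(35,173)],(237,213))
a,o,r,s=fit2([l for i,l in enumerate(BL) if i!=2],plane("top",B,14));print("B",a,o,s)
for n in("scene","top"):
    im=cv2.imread(f"pics/{n}0.png")
    for (a1,o1,L,nm,off,sz) in((a,o,BL,"B",{"scene":(238,190),"top":(237,213)}[n],(44,46)),(.876,np.array([464.6,-331.4]),GL,"G",{"scene":(398,262),"top":(417,213)}[n],(66,50))):
        c=im[off[1]:off[1]+sz[1],off[0]:off[0]+sz[0]];c=cv2.resize(c,None,fx=8,fy=8,interpolation=cv2.INTER_CUBIC)
        lw={"B":16,"G":14}[nm]
        for LL,z,col in((L,14,(0,255,0)),([(lw,7),(lw,-7),(-lw,-7),(-lw,7)],56,(255,0,255))):
            p=((proj(n,T(a1,o1,LL,z))-off+.5)*8-.5).round().astype(int)
            # vertices only, marked
            for q in p: cv2.drawMarker(c,tuple(map(int,q)),col,cv2.MARKER_CROSS,9,1)
        cv2.imwrite(f"pics/o_{n}{nm}.png",c)
I={k:cv2.imread(f"pics/o_{k}.png") for k in("sceneB","topB","sceneG","topG")}
pad=lambda x,w,h:cv2.copyMakeBorder(x,0,h-x.shape[0],0,w-x.shape[1],cv2.BORDER_CONSTANT)
m=np.vstack([np.hstack([pad(I["sceneB"],352,400),pad(I["sceneG"],528,400)]),np.hstack([pad(I["topB"],352,400),pad(I["topG"],528,400)])])
cv2.imwrite("pics/c3.png",cv2.resize(m,(704,600) if 0 else None,fx=.74,fy=.74,interpolation=cv2.INTER_AREA))
print(m.shape)
```

```text
B -0.46862263447522773 [472.02359086 322.50007436] 0.9862179561823902
(800, 880, 3)
```

View pics/c3.png

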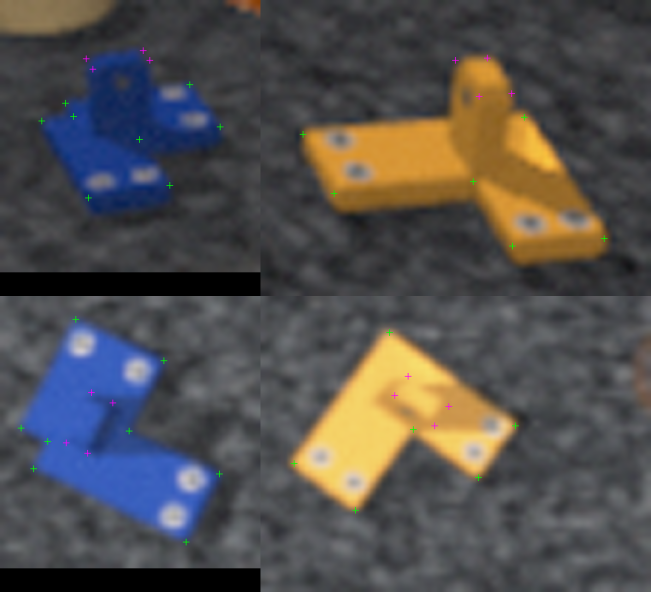

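The projected plate corners match both views to about 1 px, so I'll start moving, blue first.

```bash
cat > go.py <<'E'
import sys,numpy as np
from cell import sensors
s=sensors.read_state();p=s["eef_pos"];y=s["tool_rot"][2]
x,yy,z,yaw=map(float,sys.argv[1:5])
d=np.array([x-p[0],yy-p[1]]);c,q=np.cos(y),np.sin(y)
t=(y-yaw+np.pi)%(2*np.pi)-np.pi
print("t%.1f"%s["clock"],"at",p.round(1),"yaw %.3f"%y,"-> row cm/deg:",(np.array([d@[c,q],d@[q,-c],p[2]-z])/10).round(2),round(np.degrees(t),1),"F",s["force"].round(1),"w",round(s["width"],1))
E
python3 go.py 472 322.5 100 2.672
```

```text
t0.1 at [179.9 624.  230.5] yaw 2.861 -> row cm/deg: [-36.42 -20.88  13.05] 10.8 F [ 0.6 -0.  -0.7] w 85.3
```

```bash
python3 -m inch '[[[-3,-2,0.5,2],[-7,-4,1.5,5],[-11,-6,3,8],[-15,-8.5,4.5,10.8],[-19,-11,6,10.8],[-22.5,-13,7.5,10.8],[-26,-15,9,10.8],[-29.5,-17,10.5,10.8]]]' 6; python3 go.py 472 322.5 80 2.672
```

```text
clock: 0.77
eef_pos: [398.1, 397.6, 135.7]
tool_rot: [-3.141, -0.0, 2.673]
force: [0.9, 0.7, -0.2]
width: 60.0
gripper_force: 0.0
t0.8 at [398.1 397.6 135.7] yaw 2.673 -> row cm/deg: [-9.99 -3.36  5.57] 0.0 F [ 0.9  0.7 -0.2] w 60.0
```

```bash
python3 -m inch '[[[-3,-1,1.5,0],[-5.5,-2,3,0],[-7,-2.4,4.2,0],[-7.5,-2.55,4.6,0],[-7.5,-2.55,4.6,0],[-7.5,-2.55,4.6,0]]]' 5; python3 go.py 472 322.5 18 2.672
```

```text
clock: 1.27
eef_pos: [451.9, 343.6, 90.5]
tool_rot: [3.141, -0.001, 2.673]
force: [-0.5, 0.7, 0.1]
width: 49.8
gripper_force: 0.0
t1.3 at [451.9 343.6  90.5] yaw 2.673 -> row cm/deg: [-2.75 -0.97  7.25] 0.1 F [-0.5  0.7  0.1] w 49.8
```

Run:
```python
from h import *
a=get_image("scene")[180:240,220:300];b=get_image("top")[205:265,225:290]
a=cv2.resize(a,None,fx=5,fy=5,interpolation=3);b=cv2.resize(b,None,fx=5,fy=5,interpolation=3)
cv2.imwrite("pics/d1.png",np.hstack([a,b]))
```

```text
(no output)
```

View pics/d1.png

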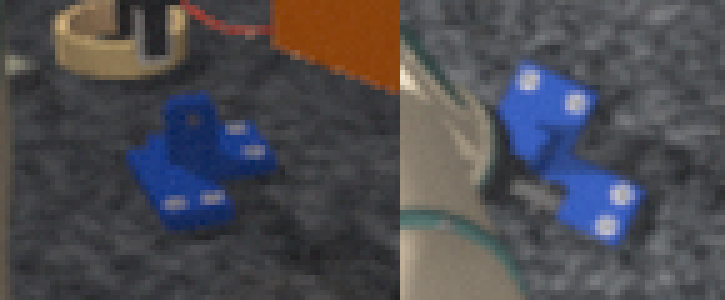

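The left pane shows the fingers at (155,30), above and behind the lug at (190,125). In the right pane the bracket is undisturbed. I'll close the remaining 27 mm and then descend.

```bash
python3 -m inch '[[[-1.4,-0.5,0.5,0],[-2.75,-0.97,1,0],[-2.75,-0.97,1,0],[-2.75,-0.97,1,0]]]' 5; python3 go.py 472 322.5 19 2.672
```

```text
clock: 1.7
eef_pos: [472.4, 322.3, 80.9]
tool_rot: [3.141, -0.0, 2.673]
force: [0.2, -0.3, -0.1]
width: 50.2
gripper_force: 0.0
t1.7 at [472.4 322.3  80.9] yaw 2.673 -> row cm/deg: [ 0.04 -0.    6.19] 0.0 F [ 0.2 -0.3 -0.1] w 50.2
```

```bash
python3 -m inch '[[[0,0,2,0],[0,0,4,0],[0,0,5.4,0],[0,0,6.1,0],[0,0,6.1,0],[0,0,6.1,0]]]' 5; python3 -m inch '[[[0,0,0,0],[0,0,0,0],[0,0,0,0],[0,0,0,0],[0,0,0,0],[0,0,0,0]]]' 0;python3 -m inch '[[[0,0,-0.5,0],[0,0,-1.5,0],[0,0,-3,0],[0,0,-4.5,0],[0,0,-5,0],[0,0,-5,0]]]'
```

```text
clock: 2.2
eef_pos: [472.3, 322.6, 19.8]
tool_rot: [3.141, -0.0, 2.674]
force: [0.1, -0.6, -0.2]
width: 49.8
gripper_force: 0.0
clock: 2.7
eef_pos: [473.7, 322.4, 20.6]
tool_rot: [3.139, 0.001, 2.672]
force: [0.0, 1.6, 5.7]
width: 13.2
gripper_force: 59.4
clock: 3.2
eef_pos: [473.7, 321.8, 71.0]
tool_rot: [3.139, 0.001, 2.672]
force: [0.9, 0.6, -3.3]
width: 13.3
gripper_force: 58.6
```

```bash
python3 go.py 554.8 54.9 80 3.217
```

```text
t3.2 at [473.7 321.8  71. ] yaw 2.672 -> row cm/deg: [-19.31 -20.14  -0.9 ] -31.2 F [ 0.9  0.6 -3.3] w 13.3
```

```bash
python3 -m inch '[[[-1,-1,-0.9,-2],[-3,-3,-0.9,-6],[-5,-5.5,-0.9,-10],[-7.5,-8,-0.9,-14],[-10,-10.5,-0.9,-18],[-12.5,-13,-0.9,-22],[-15,-15.5,-0.9,-26],[-17,-17.5,-0.9,-29]]]'; python3 -m inch '[[[-1.2,-0.9,0,-2],[-1.2,-0.9,0,-2],[-1.2,-0.9,0,-2],[-1.2,-0.9,0,-2]]]'; python3 go.py 554.8 54.9 80 3.217
```

```text
clock: 3.87
eef_pos: [545.3, 84.8, 77.6]
tool_rot: [-3.14, -0.001, -3.104]
force: [0.1, 0.0, -3.5]
width: 12.9
gripper_force: 58.7
clock: 4.2
eef_pos: [556.5, 81.0, 77.8]
tool_rot: [3.141, -0.002, -3.069]
force: [0.2, 0.8, -2.3]
width: 13.0
gripper_force: 58.8
t4.2 at [556.5  81.   77.8] yaw -3.069 -> row cm/deg: [ 0.36 -2.59 -0.22] -0.2 F [ 0.2  0.8 -2.3] w 13.0
```

```bash
python3 -m inch '[[[0.2,-1.3,0.5,0],[0.3,-2.4,1.5,0],[0.3,-2.6,2.3,0],[0.3,-2.6,2.3,0],[0.3,-2.6,2.3,0]]]'; python3 go.py 554.8 54.9 50 3.217
python3 - <<'E'
from h import *
A=get_image("scene");B=get_image("top");cv2.imwrite("pics/e_s.png",A);cv2.imwrite("pics/e_t.png",B)
a=cv2.resize(A[195:275,290:400],None,fx=3.6,fy=3.6,interpolation=3);b=cv2.resize(B[175:250,295:385],None,fx=4.4,fy=4.4,interpolation=3)
h=min(a.shape[0],b.shape[0]);cv2.imwrite("pics/e1.png",np.hstack([a[:h],b[:h]]));print(a.shape,b.shape)
E
```

```text
clock: 4.62
eef_pos: [555.6, 53.5, 54.4]
tool_rot: [-3.142, -0.002, -3.07]
force: [-0.6, 0.2, -2.3]
width: 13.0
gripper_force: 58.8
t4.6 at [555.6  53.5  54.4] yaw -3.070 -> row cm/deg: [0.07 0.14 0.44] -0.2 F [-0.6  0.2 -2.3] w 13.0
(288, 396, 3) (330, 396, 3)
```

View pics/e1.png

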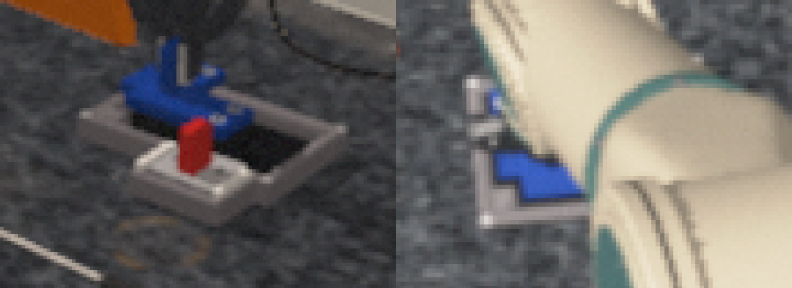

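The left pane shows blue held above the tray. In the right pane its notch corners are at about (496,177), (520,180) and (521,200), and the tray's near-left corner is at (483,222). I'll turn these into offsets.

Run:
```python
from h import *
f=lambda q,z:plane("top",px(np.array(q)-(396,0),(295,175),4.4),z)
a=.075;R=np.array([[np.cos(a),-np.sin(a)],[np.sin(a),np.cos(a)]]);o=np.array([564.5,19.5])
W=f([(496,177),(520,180),(521,200)],47.8)[:,:2]
print("blue corners in tray",((W-o)@R).round(1), "expected at seat",[(-27,80),(-27,62),(-45,62)])
print("tcp in tray",((np.array([555.6,53.5])-o)@R).round(1),"seat -7,36")
# block dark outline/ red knob etc: outer corner
print(((f([(479,226)],22)[:,:2]-o)@R).round(1))
B=cv2.imread("pics/e_t.png");big=cv2.resize(B[190:235,308:350],None,fx=14,fy=13,interpolation=3);cv2.imwrite("pics/e2.png",big)
```

```text
blue corners in tray [[-26.8  79.3]
 [-31.2  60.8]
 [-47.   61.7]] expected at seat [(-27, 80), (-27, 62), (-45, 62)]
tcp in tray [-6.3 34.6] seat -7,36
[[-60.8  96.7]]
```

View pics/e2.png

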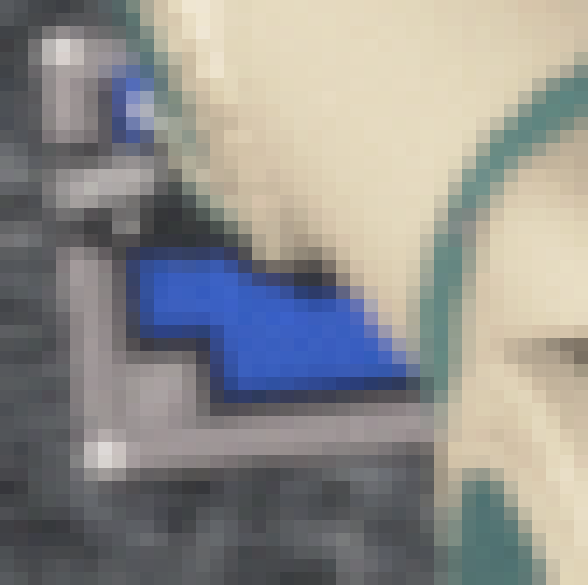

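Run:
```python
from h import *
a=.075;R=np.array([[np.cos(a),-np.sin(a)],[np.sin(a),np.cos(a)]]);o=np.array([564.5,19.5])
def f(q,z):
    q=np.array(q,float);uv=np.c_[(q[:,0]+.5)/14-.5+308,(q[:,1]+.5)/13-.5+190];return (plane("top",uv,z)[:,:2]-o)@R
print("blue",f([(135,332),(216,328),(221,395)],47.8).round(1))
print("tray: outer corner, block inner corner, inner wall edges",f([(80,478),(203,355)],22).round(1),"exp -61,96 / -29,64")
```

```text
blue [[-27.6  80. ]
 [-28.6  60. ]
 [-46.6  60.7]]
tray: outer corner, block inner corner, inner wall edges [[-61.9  97.6]
 [-31.9  63.4]] exp -61,96 / -29,64
```

```bash
python3 -m inch '[[[0,0.14,0.5,0],[0,0.14,1,0],[0,0.14,1.4,0],[0,0.14,1.7,0],[0,0.14,1.7,0],[0,0.14,1.7,0]]]';python3 -m inch '[[[0,0,0.3,0],[0,0,0.6,0],[0,0,0.8,0],[0,0,0.8,0]]]'; python3 go.py 554.8 54.9 26.6 3.217
```

```text
clock: 5.22
eef_pos: [556.2, 55.2, 38.1]
tool_rot: [-3.142, -0.001, -3.07]
force: [-0.3, -0.5, -2.1]
width: 13.1
gripper_force: 58.9
clock: 5.55
eef_pos: [556.1, 55.1, 30.0]
tool_rot: [-3.142, -0.001, -3.07]
force: [-0.7, 0.2, -1.9]
width: 13.4
gripper_force: 58.9
t5.5 at [556.1  55.1  30. ] yaw -3.070 -> row cm/deg: [ 0.13 -0.01  0.34] -0.2 F [-0.7  0.2 -1.9] w 13.4
```

```bash
python3 -m inch '[[[0,0,0.15,0],[0,0,0.3,0],[0,0,0.3,0],[0,0,0.3,0]]]'
```

```text
clock: 5.88
eef_pos: [556.3, 55.2, 27.4]
tool_rot: [3.142, -0.0, -3.07]
force: [-0.7, 0.6, -2.1]
width: 13.1
gripper_force: 58.9
```

```bash
python3 -m inch '[[[0,0,0.1,0],[0,0,0.1,0],[0,0,0.1,0]]]';python3 -m inch '[[[0,0,0,0],[0,0,0,0],[0,0,0,0],[0,0,0,0]]]' 3.5;python3 -m inch '[[[0,0,-1.5,0],[0,0,-4,0],[0,0,-7,0],[0,0,-9,0],[0,0,-10,0],[0,0,-10,0]]]';python3 go.py 464.6 -331.4 100 0.876
```

```text
clock: 6.13
eef_pos: [556.6, 55.2, 26.6]
tool_rot: [3.142, 0.0, -3.07]
force: [0.1, -1.1, 0.4]
width: 13.0
gripper_force: 59.1
clock: 6.47
eef_pos: [556.5, 55.2, 26.5]
tool_rot: [3.142, 0.0, -3.07]
force: [0.5, -0.4, 0.6]
width: 35.3
gripper_force: 0.0
clock: 6.97
eef_pos: [558.0, 55.4, 128.6]
tool_rot: [3.141, 0.005, -3.07]
force: [0.8, 0.8, -0.6]
width: 35.2
gripper_force: 0.0
t7.0 at [558.   55.4 128.6] yaw -3.070 -> row cm/deg: [ 12.08 -37.91   2.86] 133.9 F [ 0.8  0.8 -0.6] w 35.2
```

```bash
python3 -m inch '[[[1,-3,0,7],[2,-6,0,14],[3,-9,0,21],[4,-12,0,28],[5,-15,0,35],[6,-18,0,42],[7,-21,0,49],[8,-24,0,56]]]' 6;python3 go.py 464.6 -331.4 100 0.876
```

```text
clock: 7.63
eef_pos: [492.2, -191.2, 124.9]
tool_rot: [-3.14, -0.002, 2.23]
force: [-0.3, 0.1, 1.1]
width: 60.2
gripper_force: 0.0
t7.6 at [ 492.2 -191.2  124.9] yaw 2.230 -> row cm/deg: [ -9.39 -10.77   2.49] 77.6 F [-0.3  0.1  1.1] w 60.2
```

```bash
python3 -m inch '[[[-2,-2.5,0.5,7],[-4,-5,1,14],[-6,-7,1.5,21],[-8,-9,2,28],[-9.2,-10.5,2.5,35],[-9.4,-10.8,2.5,42],[-9.4,-10.8,2.5,49],[-9.4,-10.8,2.5,56]]]';python3 go.py 464.6 -331.4 80 0.876
```

```text
clock: 8.3
eef_pos: [465.2, -331.0, 99.5]
tool_rot: [-3.138, 0.001, 1.251]
force: [-0.2, 0.1, 0.5]
width: 60.2
gripper_force: 0.0
t8.3 at [ 465.2 -331.    99.5] yaw 1.251 -> row cm/deg: [-0.06 -0.05  1.95] 21.5 F [-0.2  0.1  0.5] w 60.2
```

```bash
python3 -m inch '[[[-0.05,-0.05,0.5,7],[-0.05,-0.05,1,14],[-0.05,-0.05,1.9,21],[-0.05,-0.05,1.9,21.5],[-0.05,-0.05,1.9,21.5],[-0.05,-0.05,1.9,21.5]]]' 5;python3 go.py 464.6 -331.4 20 0.876;python3 - <<'E'
from h import *
A=get_image("scene");B=get_image("top");cv2.imwrite("pics/f_s.png",A);cv2.imwrite("pics/f_t.png",B)
r=lambda I,x0,y0:cv2.resize(I[y0:y0+58,x0:x0+78],None,fx=5,fy=5,interpolation=3)
cv2.imwrite("pics/f1.png",np.vstack([np.hstack([r(A,395,255),r(B,405,205)]),np.hstack([r(A,310,205),r(B,302,182)])]))
E
```

```text
clock: 8.8
eef_pos: [465.8, -330.7, 81.8]
tool_rot: [-3.14, 0.001, 0.886]
force: [0.0, -0.6, -0.0]
width: 49.9
gripper_force: 0.0
t8.8 at [ 465.8 -330.7   81.8] yaw 0.886 -> row cm/deg: [-0.13 -0.05  6.18] 0.6 F [ 0.  -0.6 -0. ] w 49.9
```

View pics/f1.png

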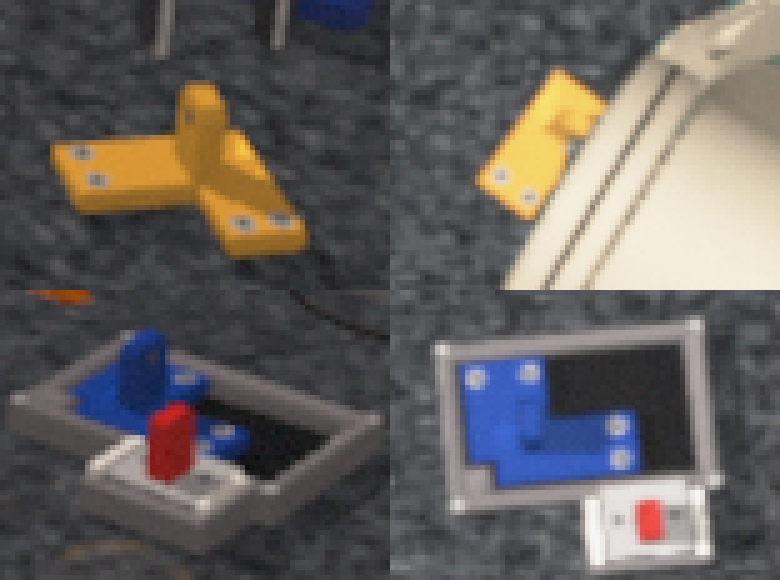

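Bottom panes: blue lies flat in the tray with its notch round the block (bottom right pane, block at (480,480)). Top-left pane: the fingers at (160,50) and (280,45) straddle the gold lug at (200,95).

```bash
python3 -m inch '[[[-0.1,0,2,0.6],[-0.1,0,4,0.6],[-0.1,0,5.5,0.6],[-0.1,0,6.1,0.6],[-0.1,0,6.1,0.6],[-0.1,0,6.1,0.6]]]'; python3 -m inch '[[[0,0,0,0],[0,0,0,0],[0,0,0,0],[0,0,0,0],[0,0,0,0],[0,0,0,0]]]' 0;python3 -m inch '[[[0,0,-0.5,0],[0,0,-1.5,0],[0,0,-3,0],[0,0,-5,0],[0,0,-7,0],[0,0,-7,0],[0,0,-7,0]]]'; python3 go.py 582.9 -25.2 90 0.075
```

```text
clock: 9.4
eef_pos: [465.6, -332.0, 21.8]
tool_rot: [3.141, 0.0, 0.873]
force: [-0.6, 0.1, 0.9]
width: 50.2
gripper_force: 0.0
clock: 9.9
eef_pos: [466.1, -332.0, 22.5]
tool_rot: [3.14, -0.0, 0.873]
force: [-0.3, 1.0, 6.3]
width: 13.3
gripper_force: 60.1
clock: 10.48
eef_pos: [466.2, -332.0, 92.6]
tool_rot: [3.139, -0.0, 0.873]
force: [0.6, -0.2, -2.2]
width: 12.9
gripper_force: 59.0
t10.5 at [ 466.2 -332.    92.6] yaw 0.873 -> row cm/deg: [ 31.   -10.77   0.26] 45.7 F [ 0.6 -0.2 -2.2] w 12.9
```

```bash
python3 -m inch '[[[1,-0.4,-0.3,1],[4,-1.5,-0.6,5],[7.5,-2.8,-0.8,10],[11,-4,-0.8,16],[15,-5.4,-0.8,22],[19,-6.8,-0.8,28],[23,-8.2,-0.8,34],[27,-9.5,-0.8,40]]]'; python3 go.py 582.9 -25.2 90 0.075
```

```text
clock: 11.15
eef_pos: [564.6, -63.6, 98.2]
tool_rot: [-3.141, 0.002, 0.17]
force: [0.7, -0.9, -2.7]
width: 12.9
gripper_force: 58.9
t11.2 at [564.6 -63.6  98.2] yaw 0.170 -> row cm/deg: [ 2.45 -3.48  0.82] 5.4 F [ 0.7 -0.9 -2.7] w 12.9
```

```bash
python3 -m inch '[[[1,-1.5,0.3,3],[2,-3,0.8,5.4],[2.45,-3.45,2,5.4],[2.45,-3.45,3.4,5.4],[2.45,-3.45,3.8,5.4],[2.45,-3.45,3.8,5.4],[2.45,-3.45,3.8,5.4]]]'; python3 go.py 582.9 -25.2 28.5 0.075
python3 - <<'E'
from h import *
A=get_image("scene");B=get_image("top");cv2.imwrite("pics/g_s.png",A);cv2.imwrite("pics/g_t.png",B)
r=lambda I,x0,y0:cv2.resize(I[y0:y0+60,x0:x0+80],None,fx=5,fy=10*.8,interpolation=3) if 0 else cv2.resize(I[y0:y0+60,x0:x0+76],None,fx=5.2,fy=5.2,interpolation=3)
g=np.hstack([r(A,310,205),r(B,302,185)])
cv2.imwrite("pics/g1.png",g);print(g.shape)
E
```

```text
clock: 11.73
eef_pos: [582.7, -29.4, 60.9]
tool_rot: [3.141, 0.001, 0.079]
force: [-0.5, -0.1, -2.5]
width: 13.2
gripper_force: 59.0
t11.7 at [582.7 -29.4  60.9] yaw 0.079 -> row cm/deg: [ 0.05 -0.42  3.24] 0.2 F [-0.5 -0.1 -2.5] w 13.2
(312, 790, 3)
```

View pics/g1.png

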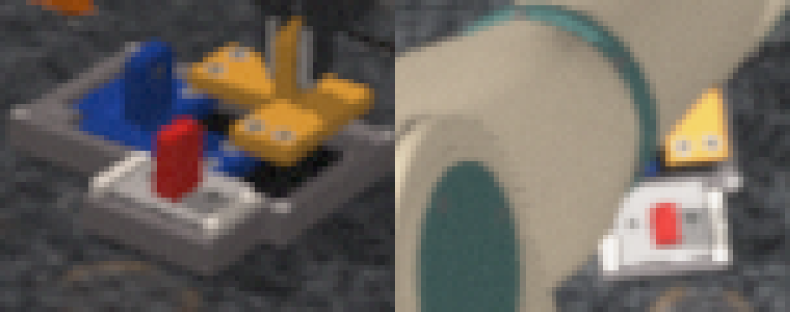

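The picture shows gold held level over its place, with its near end corners at (668,163) and (732,158) in the right pane, and the knob untouched. I'll measure the rest numerically with a mask.

Run:
```python
from h import *
a=.075;R=np.array([[np.cos(a),-np.sin(a)],[np.sin(a),np.cos(a)]]);o=np.array([564.5,19.5])
f=lambda q,z:(plane("top",px(np.array(q)-(395,0),(302,185),5.2),z)[:,:2]-o)@R
print("gold corners in tray",f([(668,163),(732,158)],52.4).round(1),"seat (-45,-41),(-45,-80)")
print("tcp in tray",((np.array([582.7,-29.4])-o)@R).round(1),"seat 15,-46")
B=cv2.imread("pics/g_t.png");s=8
c=cv2.resize(B[198:222,425-302+302-0-425+425-0:1] if 0 else B[195:222,345:375],None,fx=s,fy=s,interpolation=cv2.INTER_CUBIC)
h=cv2.cvtColor(c,cv2.COLOR_BGR2HSV);m=((h[...,0]>12)&(h[...,0]<32)&(h[...,1]>110)&(h[...,2]>120)).astype(np.uint8)
cs=max(cv2.findContours(m,0,2)[0],key=cv2.contourArea);ap=cv2.approxPolyDP(cs,6,True)[:,0]
W=(plane("top",px(ap,(345,195),s),52.4)[:,:2]-o)@R
print(ap.tolist(),W.round(1).tolist())
```

```text
gold corners in tray [[-44.7 -46. ]
 [-45.8 -88.5]] seat (-45,-41),(-45,-80)
tcp in tray [ 14.5 -50.1] seat 15,-46
[[151, 56], [134, 62], [73, 133], [75, 173], [147, 169], [167, 159]] [[1.8, -84.3], [0.0, -76.7], [-28.1, -46.6], [-45.4, -45.4], [-47.0, -76.4], [-43.6, -85.5]]
```

```bash
python3 -m inch '[[[0,-0.25,0.2,0.2],[0,-0.45,0.5,0.2],[0,-0.45,1,0.2],[0,-0.45,1.4,0.2],[0,-0.45,1.4,0.2],[0,-0.45,1.4,0.2]]]';python3 - <<'E'
from h import *
a=.075;R=np.array([[np.cos(a),-np.sin(a)],[np.sin(a),np.cos(a)]]);o=np.array([564.5,19.5])
p=sensors.read_state()["eef_pos"];print(p.round(1),((p[:2]-o)@R).round(1),sensors.read_state()["tool_rot"].round(3))
z=p[2]-22.5+14;B=get_image("top");s=8
c=cv2.resize(B[195:222,345:375],None,fx=s,fy=s,interpolation=cv2.INTER_CUBIC)
h=cv2.cvtColor(c,cv2.COLOR_BGR2HSV);m=((h[...,0]>12)&(h[...,0]<32)&(h[...,1]>110)&(h[...,2]>120)).astype(np.uint8)
cs=max(cv2.findContours(m,0,2)[0],key=cv2.contourArea);ap=cv2.approxPolyDP(cs,5,True)[:,0]
W=(plane("top",px(ap,(345,195),s),z)[:,:2]-o)@R
print(W.round(1).tolist())
E
```

```text
clock: 12.33
eef_pos: [582.8, -23.4, 47.0]
tool_rot: [-3.142, 0.001, 0.077]
force: [0.2, -0.5, -2.4]
width: 12.9
gripper_force: 59.0
[582.8 -23.4  47. ] [ 15.1 -44.1] [-3.142e+00  1.000e-03  7.700e-02]
[[2.8, -78.1], [-1.1, -64.4], [-22.6, -40.2], [-46.2, -41.7], [-44.0, -79.6], [-8.2, -81.1]]
```

```bash
python3 -m inch '[[[0,0.08,0.3,0],[0,0.08,0.6,0],[0,0.08,0.8,0],[0,0.08,1,0],[0,0.08,1,0],[0,0.08,1,0]]]';python3 go.py 582.9 -25.2 28.5 0.075
```

```text
clock: 12.88
eef_pos: [582.9, -24.2, 37.2]
tool_rot: [-3.141, 0.001, 0.077]
force: [-0.5, -1.0, -2.0]
width: 12.9
gripper_force: 59.1
t12.9 at [582.9 -24.2  37.2] yaw 0.077 -> row cm/deg: [-0.01  0.1   0.87] 0.1 F [-0.5 -1.  -2. ] w 12.9
```

Underside is about 15 mm up and inside the pocket with no contact, so I'll continue down.

```bash
python3 -m inch '[[[0,0,0.2,0],[0,0,0.4,0],[0,0,0.6,0],[0,0,0.6,0],[0,0,0.6,0]]]'; python3 -m inch '[[[0,0,0.1,0],[0,0,0.2,0],[0,0,0.3,0],[0,0,0.3,0],[0,0,0.3,0]]]'
```

```text
clock: 13.3
eef_pos: [582.4, -24.2, 30.9]
tool_rot: [-3.141, 0.002, 0.077]
force: [-2.5, -0.7, -3.7]
width: 12.7
gripper_force: 58.9
clock: 13.72
eef_pos: [582.4, -24.2, 28.5]
tool_rot: [-3.141, 0.001, 0.077]
force: [-5.0, -0.9, 1.0]
width: 12.7
gripper_force: 59.8
```

```bash
python3 -m inch '[[[0,0,0,0],[0,0,0,0],[0,0,0,0],[0,0,0,0]]]' 3.5;python3 -m inch '[[[0,0,-1.5,0],[0,0,-4,0],[0,0,-7,0],[0,0,-9,0],[0,0,-9,0],[0,0,-9,0]]]';python3 go.py 484.5 -25.5 100 0.075
python3 - <<'E'
from h import *
# plate heights: hole/edges check -> compare gold & blue outline at z=20 in top
a=.075;R=np.array([[np.cos(a),-np.sin(a)],[np.sin(a),np.cos(a)]]);o=np.array([564.5,19.5])
for n in("top","scene"):
    B=get_image(n);cv2.imwrite(f"pics/h_{n}.png",B)
    h=cv2.cvtColor(B,cv2.COLOR_BGR2HSV)
    m=((h[...,0]<6)|(h[...,0]>174))&(h[...,1]>150)&(h[...,2]>90)
    c={"top":(353,228),"scene":(344,236)}[n];k=np.zeros_like(m);k[c[1]-20:c[1]+20,c[0]-20:c[0]+20]=1;m&=k
    v,u=np.nonzero(m);print(n,len(u),plane(n,[(u.mean(),v.mean())],47)[0].round(1) if len(u) else "")
E
```

```text
clock: 14.05
eef_pos: [584.5, -24.2, 28.8]
tool_rot: [3.141, -0.002, 0.077]
force: [0.0, 0.6, 0.4]
width: 34.8
gripper_force: 0.0
clock: 14.55
eef_pos: [584.5, -24.0, 119.7]
tool_rot: [3.141, -0.003, 0.078]
force: [0.4, 0.0, 0.1]
width: 35.3
gripper_force: 0.0
t14.6 at [584.5 -24.  119.7] yaw 0.078 -> row cm/deg: [-9.98 -0.63  1.97] 0.1 F [0.4 0.  0.1] w 35.3
top 25 [482.9 -26.   47. ]
scene 108 [484.9 -24.9  47. ]
```

```bash
python3 -m inch '[[[-2.5,0,0,0],[-5.5,-0.3,0,0],[-8.5,-0.63,0,0],[-9.98,-0.63,0.5,0.1],[-9.98,-0.63,2,0.1],[-9.98,-0.63,2,0.1],[-9.98,-0.63,2,0.1]]]' 5;python3 go.py 484.5 -25.5 36 0.075
```

```text
clock: 15.23
eef_pos: [482.7, -25.5, 97.5]
tool_rot: [-3.141, 0.002, 0.075]
force: [-0.9, -0.4, 0.4]
width: 49.8
gripper_force: 0.0
t15.2 at [482.7 -25.5  97.5] yaw 0.075 -> row cm/deg: [0.18 0.02 6.15] 0.0 F [-0.9 -0.4  0.4] w 49.8
```

Run:
```python
from h import *
# gold seated check: top-plane corners of gold at z=20 in top view, arm may hide part
a=.075;R=np.array([[np.cos(a),-np.sin(a)],[np.sin(a),np.cos(a)]]);o=np.array([564.5,19.5])
for n,r in(("scene",(300,200,400,265)),("top",(300,180,380,235))):
    B=get_image(n);c=cv2.resize(B[r[1]:r[3],r[0]:r[2]],None,fx=8,fy=8,interpolation=3);h=cv2.cvtColor(c,cv2.COLOR_BGR2HSV)
    for nm,lo,hi in(("gold",12,32),("blue",100,125)):
        m=((h[...,0]>lo)&(h[...,0]<hi)&(h[...,1]>120)&(h[...,2]>60)).astype(np.uint8)
        C=cv2.findContours(m,0,2)[0]
        if not C:continue
        cs=max(C,key=cv2.contourArea);ap=cv2.approxPolyDP(cs,8,True)[:,0]
        print(n,nm,((plane(n,px(ap,r[:2],8),20)[:,:2]-o)@R).round().astype(int).tolist())
```

```text
scene gold [[108, 6], [78, 8], [49, -10], [24, 21], [24, 10], [-1, 0], [3, -38], [-25, -42], [-26, -53], [-42, -60], [-47, -74], [-40, -82], [39, -81], [49, -75], [48, -40], [96, -13]]
scene blue [[83, 85], [77, 92], [65, 84], [43, 87], [15, 76], [-15, 80], [-41, 60], [-48, 48], [-41, 9], [-13, 25], [-7, 18], [4, 25], [24, 21], [24, 33], [43, 42], [43, 54], [74, 71]]
top gold [[46, -65], [46, -1], [32, -3], [28, 2], [29, 16], [43, 11], [44, 17], [5, 18], [0, -24], [7, -24], [20, -44], [27, -45], [40, -64]]
top blue [[45, 60], [24, 63], [29, 80], [-28, 79], [-30, 62], [-44, 63], [-46, 49], [-6, -5], [-3, 19], [27, 23], [24, 34], [29, 41], [42, 33]]
```

Both outlines lie at the seated positions on the z=20 plane. Now the lock.

```bash
python3 -m inch '[[[0.2,0,2,0],[0.2,0,4,0],[0.2,0,5.5,0],[0.2,0,6,0],[0.2,0,6,0],[0.2,0,6,0]]]' 5; python3 -m inch '[[[0,0,0,0],[0,0,0,0],[0,0,0,0],[0,0,0,0],[0,0,0,0]]]' 0;python3 -m inch '[[[0.3,0,0,0],[0.7,0,0,0],[1.1,0,0,0],[1.5,0,0,0],[1.9,0,0,0],[2.2,0,0,0],[2.2,0,0,0]]]'
```

```text
clock: 15.83
eef_pos: [485.8, -25.7, 38.8]
tool_rot: [3.141, -0.001, 0.075]
force: [-0.0, 0.2, -0.3]
width: 50.6
gripper_force: 0.0
clock: 16.25
eef_pos: [485.9, -24.6, 39.4]
tool_rot: [-3.14, -0.002, 0.075]
force: [-0.2, 2.0, 6.4]
width: 13.7
gripper_force: 58.8
clock: 16.83
eef_pos: [508.2, -23.1, 39.4]
tool_rot: [-3.141, -0.002, 0.075]
force: [-0.5, 2.1, 5.3]
width: 13.6
gripper_force: 58.7
```

```bash
python3 -m inch '[[[0.2,0,0,0],[0.4,0,0,0],[0.6,0,0,0],[0.6,0,0,0]]]';python3 -m inch '[[[0.1,0,0,0],[0.2,0,0,0],[0.3,0,0,0],[0.3,0,0,0]]]'; python3 -m inch '[[[0.1,0,0,0],[0.2,0,0,0],[0.2,0,0,0]]]'
```

```text
clock: 17.17
eef_pos: [513.7, -22.7, 39.4]
tool_rot: [-3.14, -0.001, 0.075]
force: [-0.3, 0.7, 6.1]
width: 13.5
gripper_force: 58.8
clock: 17.5
eef_pos: [514.3, -22.6, 39.4]
tool_rot: [-3.139, 0.002, 0.075]
force: [-6.8, 0.7, 10.4]
width: 13.5
gripper_force: 59.6
clock: 17.75
eef_pos: [514.4, -22.6, 39.3]
tool_rot: [-3.139, 0.005, 0.074]
force: [-9.1, 0.5, 14.5]
width: 12.9
gripper_force: 60.2
```

```bash
python3 -m inch '[[[0.2,0,0,0],[0.3,0,0,0],[0.3,0,0,0]]]'; python3 -m inch '[[[-0.5,0,0,0],[-0.8,0,0,0],[-0.8,0,0,0]]]';python3 -m inch '[[[0,0,0,0],[0,0,0,0],[0,0,0,0],[0,0,0,0]]]' 5;python3 -m inch '[[[0,0,-2,0],[0,0,-5,0],[0,0,-8,0],[0,0,-8,0],[0,0,-8,0]]]'
python3 - <<'E'
from h import *
for n in("top","scene"):
    B=get_image(n);h=cv2.cvtColor(B,cv2.COLOR_BGR2HSV)
    m=((h[...,0]<6)|(h[...,0]>174))&(h[...,1]>150)&(h[...,2]>90)
    c={"top":(353,224),"scene":(350,233)}[n];k=np.zeros_like(m);k[c[1]-22:c[1]+22,c[0]-20:c[0]+22]=1;m&=k
    v,u=np.nonzero(m);print(n,len(u),plane(n,[(u.mean(),v.mean())],47)[0].round(1) if len(u) else "")
E
```

```text
clock: 18.0
eef_pos: [514.5, -22.6, 39.3]
tool_rot: [-3.137, 0.01, 0.074]
force: [-15.8, 0.5, 20.5]
width: 13.4
gripper_force: 61.2
clock: 18.25
eef_pos: [513.2, -22.7, 39.4]
tool_rot: [-3.14, -0.001, 0.075]
force: [-2.0, 0.9, 9.2]
width: 13.3
gripper_force: 59.5
clock: 18.58
eef_pos: [513.2, -23.4, 38.3]
tool_rot: [3.141, 0.0, 0.075]
force: [-0.2, -0.5, 0.1]
width: 49.9
gripper_force: 0.0
clock: 19.0
eef_pos: [514.2, -23.4, 119.7]
tool_rot: [3.141, -0.003, 0.076]
force: [-0.8, -0.4, -0.8]
width: 49.7
gripper_force: 0.0
top 0 
scene 107 [512.1 -23.7  47. ]
```

My back-off pulled the plate about 1 mm back, so I'll regrip, push home and release under light load.

```bash
python3 -m inch '[[[0,0,3,0],[0,0,6,0],[0,0,7.5,0],[0,0,8,0],[0,0,8,0]]]';python3 -m inch '[[[0,0,0,0],[0,0,0,0],[0,0,0,0],[0,0,0,0],[0,0,0,0]]]' 0;python3 -m inch '[[[0.2,0,0,0],[0.4,0,0,0],[0.6,0,0,0],[0.6,0,0,0],[0.6,0,0,0]]]'
```

```text
clock: 19.52
eef_pos: [511.5, -23.4, 36.5]
tool_rot: [-3.141, 0.004, 0.075]
force: [-0.6, 0.5, 0.3]
width: 50.3
gripper_force: 0.0
clock: 19.93
eef_pos: [513.9, -22.7, 39.5]
tool_rot: [-3.141, -0.002, 0.075]
force: [0.3, 1.7, 6.6]
width: 13.5
gripper_force: 59.8
clock: 20.35
eef_pos: [515.0, -22.6, 39.4]
tool_rot: [-3.139, 0.006, 0.074]
force: [-10.4, 0.8, 16.8]
width: 13.3
gripper_force: 61.5
```

At the end stop with 10 N. Release there, lift and retreat.

```bash
python3 -m inch '[[[0,0,0,0],[0,0,0,0],[0,0,0,0],[0,0,0,0]]]' 5;python3 -m inch '[[[0,0,-2,0],[0,0,-5,0],[0,0,-8,0],[0,0,-11,0],[0,0,-14,0],[0,0,-14,0]]]'; python3 -m inch '[[[-1,3,0,0],[-1,6,0,0],[-1,9,0,0],[-1,12,0,0],[-1,15,0,0],[-1,18,0,0],[-1,21,0,0],[-1,24,0,0]]]';python3 -m inch '[[[0,1,0,0],[0,1,0,0],[0,1,0,0],[0,1,0,0]]]'
python3 - <<'E'
from h import *
a=.075;R=np.array([[np.cos(a),-np.sin(a)],[np.sin(a),np.cos(a)]]);o=np.array([564.5,19.5])
for n,r in(("top",(300,180,380,243)),("scene",(300,200,400,265))):
    B=get_image(n);cv2.imwrite(f"pics/z_{n}.png",B);h=cv2.cvtColor(B,cv2.COLOR_BGR2HSV)
    m=((h[...,0]<6)|(h[...,0]>174))&(h[...,1]>150)&(h[...,2]>90)
    c={"top":(353,222),"scene":(350,233)}[n];k=np.zeros_like(m);k[c[1]-22:c[1]+22,c[0]-20:c[0]+22]=1;m&=k
    v,u=np.nonzero(m);print(n,"knob",len(u),plane(n,[(u.mean(),v.mean())],47)[0].round(1) if len(u) else "")
    c=cv2.resize(B[r[1]:r[3],r[0]:r[2]],None,fx=8,fy=8,interpolation=3);h=cv2.cvtColor(c,cv2.COLOR_BGR2HSV)
    for nm,lo,hi in(("gold",12,32),("blue",100,125)):
        m=((h[...,0]>lo)&(h[...,0]<hi)&(h[...,1]>120)&(h[...,2]>60)).astype(np.uint8)
        C=cv2.findContours(m,0,2)[0]
        if not C:continue
        ap=cv2.approxPolyDP(max(C,key=cv2.contourArea),8,True)[:,0]
        print(n,nm,((plane(n,px(ap,r[:2],8),20)[:,:2]-o)@R).round().astype(int).tolist())
E
```

```text
clock: 20.68
eef_pos: [519.8, -22.8, 38.6]
tool_rot: [3.141, -0.001, 0.076]
force: [-0.2, -0.5, -0.4]
width: 49.7
gripper_force: 0.0
clock: 21.18
eef_pos: [522.6, -24.0, 183.3]
tool_rot: [3.14, -0.009, 0.075]
force: [0.7, 0.7, -0.1]
width: 49.6
gripper_force: 0.0
clock: 21.85
eef_pos: [527.3, -264.3, 177.9]
tool_rot: [-3.141, 0.0, 0.075]
force: [0.5, -0.1, 0.5]
width: 50.4
gripper_force: 0.0
clock: 22.18
eef_pos: [528.1, -270.6, 177.8]
tool_rot: [-3.139, 0.001, 0.077]
force: [-0.3, 0.0, 1.2]
width: 50.0
gripper_force: 0.0
top knob 28 [512.  -24.2  47. ]
top gold [[-31, -80], [45, -79], [46, -1], [28, -2], [25, 6], [30, 16], [43, 11], [44, 17], [1, 15], [-2, -41], [-23, -42], [-23, -71]]
top blue [[29, 80], [-28, 79], [-30, 62], [-44, 63], [-45, -8], [-24, -6], [-21, -21], [-3, -20], [-3, 19], [27, 23], [24, 34], [28, 38], [42, 33], [45, 60], [24, 63]]
scene knob 104 [513.8 -23.2  47. ]
scene gold [[108, 6], [78, 8], [49, -10], [45, 5], [30, 2], [-1, -22], [3, -37], [-13, -48], [-11, -61], [-28, -68], [-29, -76], [-37, -77], [-39, -65], [-47, -74], [-40, -82], [39, -81], [49, -75], [48, -40], [96, -13]]
scene blue [[75, 95], [43, 87], [25, 75], [-15, 80], [-41, 60], [-48, 48], [-43, 0], [-20, 2], [5, 23], [29, 25], [24, 33], [43, 42], [43, 54], [78, 78]]
```

The plate's front edge lies at tray x ≈ -23, which is where home puts it. Both brackets are at their seats and the arm is clear.

```bash
python3 -c "
from cell import order;print(order.finish_job())"
```

```text
the job is handed in; nothing more can be done
None
```

The job is handed in at about 22 s: both brackets measure as nested and flat in the tray, the lock plate was pushed against its end stop over them, and the meter, calculator and tape were not touched; no verdict came back.

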